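Crank a portion of walnuts into the dish

TASK

Stand the blue dish on the counter under the mouth of the walnut dispenser's chute, then turn the red-handled crank on top clockwise (seen from above) through one full turn, until its handle is back where it started, so that all three walnuts slide down into the dish and none falls on the counter. Leave the dish standing there with the walnuts in it, and do not disturb the cheeses or the honey jar.

Things in the scene. Friction and masses are not known exactly. Their poses are not given: they have to be found in the camera images.
- dish: blue round dish, outer diameter 120 mm at the foot and 132 mm at the rim, 50 mm high, wall 5 mm, floor 6 mm thick, 0.2 kg, with a light wooden stub handle along its own +x. Origin: centre of its underside; z up.
- dish_handle (a point): point to grip on the dish's handle, 108 mm from the dish's axis along the dish's +x and 36 mm above its underside. The handle is a level bar 16 mm wide (across, dish y), 14 mm high, its free end 142 mm from the dish's axis.
- dispenser: walnut dispenser fixed to the counter: oak stand (base 150 x 170 mm, x from -50 to +100), with a fixed steel floor at 182 mm that is open only in the quarter over the chute; over it an open clear drum, outer diameter 172 mm, rim 221 mm above the counter, that turns with the crank. Origin: on the counter under the drum's axis; z up; the chute slopes down and out along its own -x.
- chute_mouth (a point): middle of the lower lip of the steel chute (slope 28 degrees, 84 mm wide there), 135 mm from the drum's axis along the dispenser's -x, 79 mm above the counter; the lip's underside is 74 mm above the counter. Walnuts leave it along the dispenser's -x.
- catch_spot (a point): point on the counter where the dish's centre is best placed: 178 mm from the drum's axis along the dispenser's -x, 43 mm beyond the lip.
- crank_axis (a point): point on the vertical axis of the crank, 232 mm above the counter (in the crank arm).
- crank_handle (a point): middle of the upright red handle of the crank, 58 mm from the crank's axis. The handle is 22 to 24 mm in diameter, 48 mm tall, from 239 to 287 mm above the counter, and spins freely on its pin, so fingers holding it need not turn with the crank. The crank arm below it is 18 mm wide, its top 238 mm above the counter; nothing else stands higher than that.
- crank (a joint): angle of the crank, rad; grows when turned clockwise seen from above; near 0 (-0.3 to 0.3) at the start, when the arm points along about the dispenser's +x; a full turn adds 6.283. It turns stiffly (about 1 N at the handle) and stays where left. The drum turns with it and has four compartments: the three over the closed floor each hold one walnut, the fourth is over the opening.
- walnut1: walnut in its shell, 32 mm across (34 mm at the seam), 12 g. Origin: its centre.
- walnut2: walnut in its shell, 32 mm across (34 mm at the seam), 12 g. Origin: its centre.
- walnut3: walnut in its shell, 32 mm across (34 mm at the seam), 12 g. Origin: its centre.
- cheese_round: white round cheese, diameter 80 mm, 36 mm high, to be left alone. Origin: centre of its underside.
- honey_jar: amber jar with brass lid, diameter 60 mm, 85 mm high, to be left alone. Origin: centre of its underside.
- cheese_block: yellow block of cheese with dark rind, 90 x 45 x 36 mm, to be left alone. Origin: centre of its underside.

How it is judged:
On the way, in this order (a step that is already met when the one before it is completed fails the run):
1. the dish stands on the counter under the chute's mouth, before the crank has been turned (horizontal distance between dish and catch_spot below 0.06 m and height (world z) of dish below 0.006 m and angle between dish's own z axis and vertical below 0.1 rad and value of joint crank below 0.6 rad), for 0.2 s.
2. the crank has been turned clockwise through a full turn, its handle back near where it started (value of joint crank above 5.5 rad and distance of crank_handle from where it was at the start of the episode below 0.025 m), for 0.1 s.
At the end, for the whole second after the job is handed in: The dish stands upright and still on the counter with its centre within 65 mm of the catch spot, all three walnuts lie in it, and the crank has been turned through one full turn clockwise, its handle within 25 mm of where it started (all of step 2 and horizontal distance between dish and catch_spot below 0.065 m and height (world z) of dish below 0.006 m and angle between dish's own z axis and vertical below 0.1 rad and horizontal distance between each of walnut1, walnut2, walnut3 and dish below 0.062 m and z of walnut1 in the frame of dish between 0.005 and 0.055 m and z of walnut2 in the frame of dish between 0.005 and 0.055 m and z of walnut3 in the frame of dish between 0.005 and 0.055 m and linear speed of dish below 0.02 m/s); the robot touches nothing.
It fails at once if a walnut falls on the counter (contact force between any of walnut1, walnut2, walnut3 and table above 0.01 N).
It fails at once if a cheese or the honey jar is moved by more than 20 mm (distance of any of cheese_round, honey_jar, cheese_block from where it was at the start of the episode above 0.02 m).
It also fails if it takes over 72 s, if anything falls off the work surface, if the arm or the gripper's body presses on something with over 40 N, if the wrist force passes 120 N, or if a joint passes its speed limit or range.

ROBOT

A 7-joint arm with a two-finger parallel gripper is mounted at the origin on the work surface. World frame = base frame: x ahead of the robot, y to its left, z up, the work surface at z = 0. Lengths are in m, angles in rad, forces in N, time in s.
With the tool pointing down it reaches from about 0.425 to 0.925 m from the base axis. Payload 6.8 kg.
Tool frame: the origin (TCP) lies midway between the tips of the shut fingers; the grasp point (between the pads) lies 19 mm behind it (bot.pinch_z is the distance from the TCP to the grasp point, in m); z points along the fingers, y is the line along which they close (so a half turn about z gives the same grasp; the last joint's range is limited). The gripper opens to 85 mm and grips with 20 to 120 N. Pads are 22 mm wide; open, the fingers measure 114 mm over their backs; the gripper's body (76 mm by 85 mm) begins 54 mm behind the grasp point. The pads swing forward as they close: fully open they stand 13 mm farther back than shut.
Start: joints at [-1.455, 0.477, 0.022, 1.555, -0.011, 1.109, -0.083], TCP at [0.15, 0.658, 0.196] pointing down, gripper open.
Joint ranges: [-2.96, 2.96], [-0.34, 2.1], [-1.41, 1.46], [0.24, 2.44], [-1.37, 4.51], [0.17, 1.92], [-2.96, 2.96]. Speed limits (rad/s): [2.39, 2.39, 3.14, 3.14, 3.14, 3.14, 3.14].

INTERFACE

Orientations are given as a unit quaternion [w, x, y, z].
In Python, from station import bot, imaging gives the robot as it stands. The module is installed in compiled form; this text tells all that it offers.
- The arm moves only by the tool carry_out, never from a script. Its argument "targets" is a list of rows, each a list of 5 numbers: the shift along the tool's x, y, z in cm, then the turn about the tool's z in degrees, then the opening, from -1 (shut) to 1 (fully open). In form: [[x, y, z, yaw, gripper], ...]. A call has 1 to 12 rows; each row shifts and turns the commanded pose from where the row before left it, along the tool's axes as they then stand; what a row does not reach is not made up. A row lasts 1/10 s, in which the tool goes at most 50 mm and 8.59 degrees, less where a joint would pass 70% of its speed; a pose out of reach is approached as far as the arm can. A call is refused whole if a number of a shift passes 5 or a number of a turn 8.59, either way. A call with a gripper value outside its range is refused whole. The fingers move at their own pace and stop on an object; "force" is the grip in N (left out, the last holds). Time passes only in rows, so rows that do not move let the fingers close. It gives the time, the measured TCP pose, the force, the opening and the grip force at its end, in the units of the state.
- bot.get_obs(): the state, without advancing time (a new reading comes with each control period).
- imaging.read_camera(name): name is "scene" or "top" or "wrist"; returns the picture (384x512x3 uint8, red, green, blue); there is no depth.
- imaging.calibration(name): a dict with "fx", "fy", "cx", "cy" (pixels), "extrinsics" (4x4, takes a point from world to camera coordinates). Camera axes: x right, y up, looking along -z (the intrinsics and any distortion apply to the point x, -y, -z); pixel columns grow to the right and rows downward; lengths in m; the calibration is good to about 2 mm. A picture is of the moment at which its call begins: read the wrist's pose just before it. calibration takes no time and is no camera call; for the wrist camera it gives the pose at the moment of the call.
- bot.hand_in(): hands the job in; it is judged then, once.
The state is a dict: "t": time; "q": joint angles; "joint_vel": joint speeds; "joint_torque": joint torques, N m; "eef_pos": TCP position; "tool_rot": TCP orientation; "contact_force": force on the tool from outside, world axes, zero at the start; "torque": the same for the moment, N m; "gripper_width": opening from 0.0 (shut) to 1.0 (fully open); "grasp_force": force on a finger pad.
Only numpy, scipy, OpenCV 4.12 (cv2) and the standard library are available. Lean on these libraries where they do the work, as an engineer would, in place of code of your own. Each camera call takes 0.05 s, during which the arm holds its last target. There are 200 camera calls.

## Working session

There is one attempt and no reset: what is moved stays moved. The work goes in short steps, Python scripts to look and compute and a tool call to move; the robot and the scene stay as the last step left them, time stands still between calls to the robot, and variables do not carry over. Pictures are saved under pics/ and viewed, at most 10 in all, crops included, and the job is handed in when it is done.

Besides the shell and the picture viewer there is one more tool, called after "Request:" by a JSON object that holds its "fn" and its "kwargs", one argument or row to a line. carry_out: Moves the arm, as the interface text tells. Its arguments: {"type":"object","properties":{"targets":{"type":"array"},"force":{"type":"number"}},"required":["targets"]}

```bash
mkdir -p pics
python3 - <<'E'
from station import bot, imaging
import cv2,numpy as np
o=bot.get_obs();print(o['t'],o['eef_pos'],o['tool_rot'],bot.pinch_z)
for n in("scene","top"):
    im=imaging.read_camera(n);c=imaging.calibration(n);print(n,c)
    cv2.imwrite(f"pics/{n}0.png",im[:,:,::-1])
a=cv2.imread("pics/scene0.png");b=cv2.imread("pics/top0.png")
cv2.imwrite("pics/s1.png",cv2.resize(a,(800,600),interpolation=cv2.INTER_CUBIC))
cv2.imwrite("pics/t1.png",cv2.resize(b,(800,600),interpolation=cv2.INTER_CUBIC))
E
```

```text
0.0 [0.14965517 0.65751251 0.19460893] [-4.94148041e-05  1.11641782e-01  9.93748084e-01 -9.24858867e-04] 0.0187
scene {'fx': 463.7525825096989, 'fy': 463.7525825096989, 'cx': 256.9192821562228, 'cy': 187.17061933943546, 'extrinsics': array([[ 0.610044  ,  0.79236397,  0.0023777 , -0.413225  ],
       [-0.52571157,  0.40249849,  0.74941464,  0.1863056 ],
       [ 0.59285214, -0.45842589,  0.6620967 , -1.99036062],
       [ 0.        ,  0.        ,  0.        ,  1.        ]])}
top {'fx': 350.99904580113105, 'fy': 350.99904580113105, 'cx': 254.24603495671764, 'cy': 189.54204150236154, 'extrinsics': array([[ 0.09233438, -0.99571804,  0.00446731, -0.015529  ],
       [ 0.97363614,  0.09122469,  0.20907111, -0.6543081 ],
       [-0.2085834 , -0.01495492,  0.97789024, -0.87622266],
       [ 0.        ,  0.        ,  0.        ,  1.        ]])}
```

View pics/s1.png

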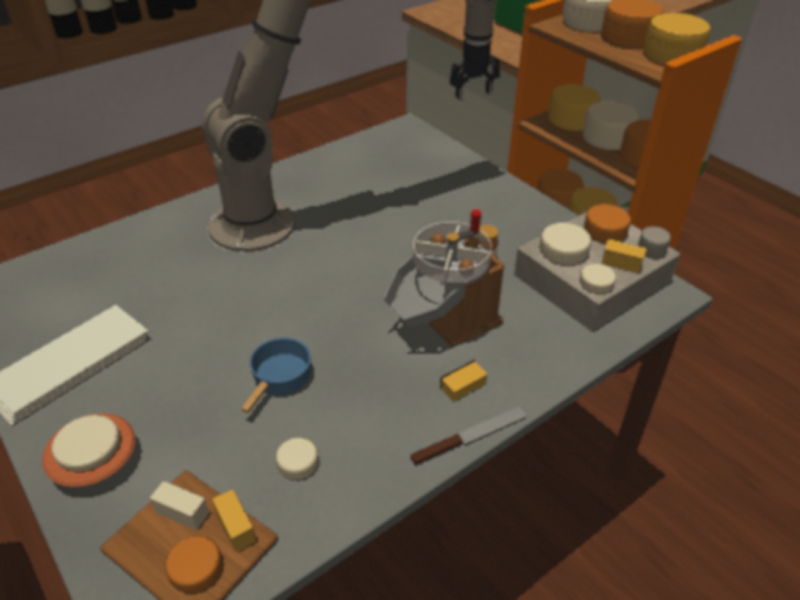

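View pics/t1.png

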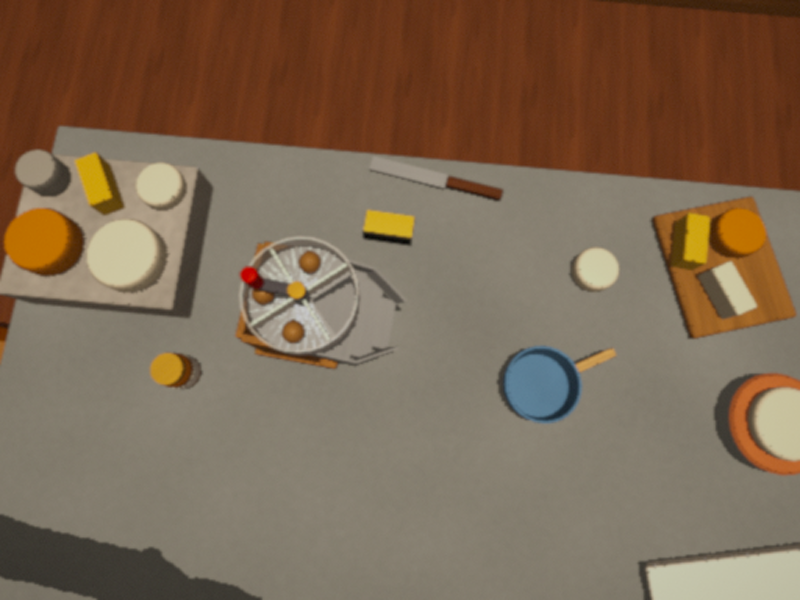

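The scene view shows the dish at about (281,365) with its handle end at (247,407), the crank's red handle at (476,220) and the chute on the drum's left. The top view (800x600) shows the dish at (541,384), its handle end at (613,353), the red handle at (250,276), the hub at (297,290) and the chute lip near (398,322). Next I'll triangulate these points and zoom in on the dispenser.

```bash
cat > h.py <<'E'
import numpy as np, cv2
from station import bot, imaging
F=np.diag([1,-1,-1.])
def P(n):
    c=imaging.calibration(n);K=np.array([[c['fx'],0,c['cx']],[0,c['fy'],c['cy']],[0,0,1]])
    return K@F@c['extrinsics'][:3]
def tri(Pa,a,Pb,b):
    X=cv2.triangulatePoints(Pa,Pb,np.float64(a).reshape(2,1),np.float64(b).reshape(2,1));return (X[:3]/X[3]).ravel()
def atz(Pm,uv,z):
    A=Pm[:,[0,1,3]].copy();A[:,2]+=Pm[:,2]*z
    r=np.linalg.inv(A)@[uv[0],uv[1],1];return r[:2]/r[2]
def proj(Pm,X): r=Pm@np.append(X,1);return r[:2]/r[2]
E
python3 - <<'E'
from h import *
s=cv2.imread("pics/scene0.png");t=cv2.imread("pics/top0.png");Ps,Pt=P("scene"),P("top")
def blob(im,lo,hi,box):
    m=cv2.inRange(cv2.cvtColor(im,cv2.COLOR_BGR2HSV),lo,hi);k=np.zeros_like(m);x0,y0,x1,y1=box;k[y0:y1,x0:x1]=m[y0:y1,x0:x1]
    ys,xs=np.nonzero(k);return k,xs,ys
k,xs,ys=blob(t,(95,80,40),(125,255,255),(300,200,400,290));e=cv2.fitEllipse(cv2.convexHull(np.c_[xs,ys].astype(np.int32)));print("dish top",e)
k,xs2,ys2=blob(s,(95,80,40),(125,255,255),(150,200,210,260));print("dish scene box",xs2.min(),xs2.max(),ys2.min(),ys2.max())
for z in(.05,): print("dish rim centre at .05",atz(Pt,e[0],z))
for n,im,box in(("t",t,(365,215,400,245)),("s",s,(150,240,175,268))):
    k,x,y=blob(im,(8,90,90),(25,255,255),box);print("handle",n,x.mean(),y.mean(),x.min(),x.max(),y.min(),y.max(),len(x))
r={}
for n,im,box in(("t",t,(150,165,175,190)),("s",s,(295,130,312,150))):
    k,x,y=blob(im,(0,170,60),(6,255,255),box);r[n]=(x.mean(),y.mean());print("red",n,r[n],x.min(),x.max(),y.min(),y.max(),len(x))
print(tri(Ps,r['s'],Pt,r['t']))
print("hub",tri(Ps,np.array((453,238))/1.5625,Pt,np.array((297,290))/1.5625))
a=cv2.resize(s[125:235,235:345],(550,550),interpolation=cv2.INTER_CUBIC);cv2.imwrite("pics/cs.png",a)
b=cv2.resize(t[145:245,140:270],(780,600),interpolation=cv2.INTER_CUBIC);cv2.imwrite("pics/ct.png",b)
E
```

```text
dish top ((346.5559387207031, 245.68846130371094), (47.120967864990234, 49.41313934326172), 125.5229263305664)
dish scene box 161 197 217 251
dish rim centre at .05 [ 0.52777574 -0.2131803 ]
handle t 380.9060773480663 229.66298342541435 369 393 223 237 181
handle s 162.6153846153846 253.35897435897436 155 170 244 263 117
red t (np.float64(160.3968253968254), np.float64(177.04761904761904)) 154 167 171 184 126
red s (np.float64(303.9791666666667), np.float64(140.52083333333334)) 302 306 135 147 48
[0.61941515 0.24405237 0.26440172]
hub [0.61386449 0.1863294  0.23739301]
```

View pics/cs.png

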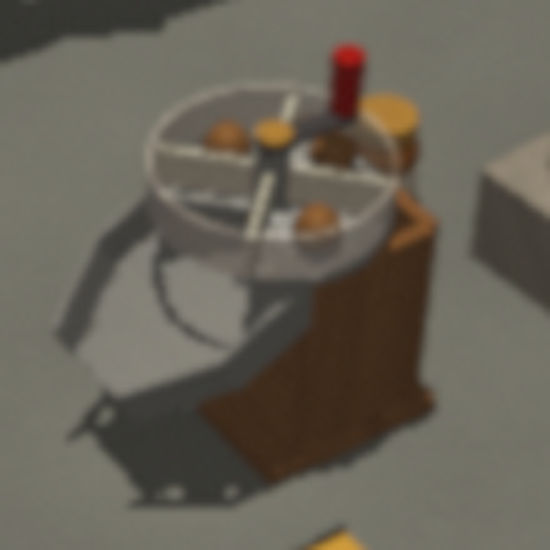

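View pics/ct.png

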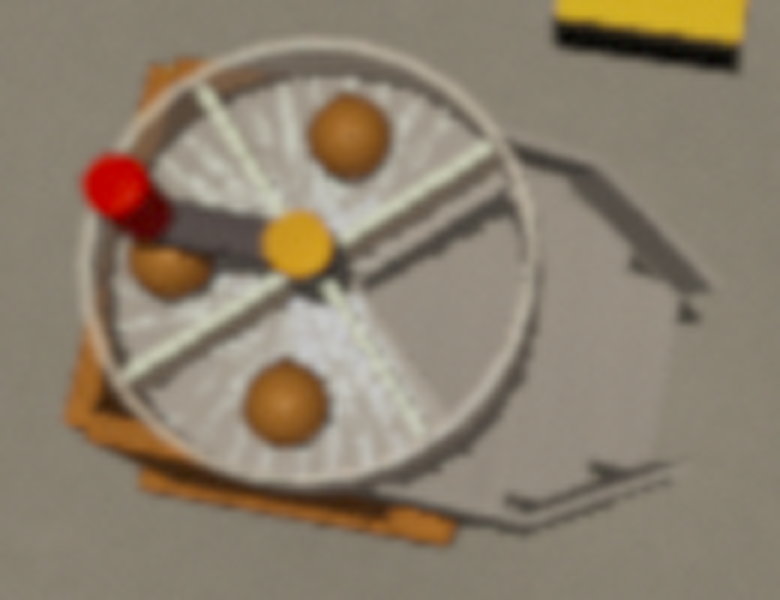

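The crops show the chute lip's floor corners at (80,345) and (125,395) in the scene crop, and at (685,300) and (655,462) in the top crop. The hub is at (297,243) in the top crop.

Run:
```python
from h import *
Ps,Pt=P("scene"),P("top")
S=lambda u,v:np.array([235+u/5,125+v/5])-.4
T=lambda u,v:np.array([140+u/6,145+v/6])-.4
l1=(T(685,300),S(125,395)) 
for n,t in(("a",T(685,300)),("b",T(655,462))): print(n,atz(Pt,t,.079))
for n,t in(("a",S(80,345)),("b",S(125,395))): print(n,atz(Ps,t,.079))
m=[ (tri(Ps,S(80,345),Pt,T(655,462))),(tri(Ps,S(125,395),Pt,T(685,300)))];print(m)
print("hub",tri(Ps,S(274,133),Pt,T(297,243)), "redtop",tri(Ps,S(349,55),Pt,T(116,183)))
hub=atz(Pt,T(297,243),.24);print(hub)
# rim centre drum
print("drum rim", atz(Pt,T(308,262),.221))
# base of stand corners (scene): front-right bottom
for uv in((270,480),(435,400)): print("base",atz(Ps,S(*uv),.0))
# dish: triangulated height via rim
d=atz(Pt,(346.56,245.69),.05);print("dish",d,"proj",proj(Ps,[*d,.05]))
# handle end top view / scene
for z in(.036,.043): print("handle mid",atz(Pt,(380.9,229.66),z),atz(Ps,(162.6,253.36),z))
print(tri(Ps,(162.6,253.36),Pt,(380.9,229.66)))
for n,uv in(("jar",(172,370)),("block",(389,226)),("round",(597,269))): print(n,atz(Pt,np.array(uv)/1.5625,.085 if n=="jar" else .036))
```

```text
a [0.63703317 0.04511071]
b [0.56418019 0.05145909]
a [0.55849546 0.06315143]
b [0.61825361 0.05693127]
[array([0.5654416 , 0.05490935, 0.08816211]), array([0.63344738, 0.04491335, 0.09736253])]
hub [0.61278441 0.18605115 0.24194291] redtop [0.61947549 0.24297725 0.28466739]
[0.61307414 0.1862687 ]
drum rim [0.61017373 0.18511697]
base [0.68464612 0.13639331]
base [0.69595112 0.28653405]
dish [ 0.52777269 -0.21319123] proj [178.93916946 228.9959468 ]
handle mid [ 0.5807995  -0.30858226] [ 0.57647025 -0.30372826]
handle mid [ 0.57988533 -0.30609934] [ 0.58230911 -0.3059098 ]
[ 0.580604   -0.30584959  0.04148392]
jar [0.49140334 0.40226807]
block [0.78974135 0.07302775]
round [ 0.74369031 -0.3091345 ]
```

Request:
{"fn": "carry_out", "kwargs": {
  "targets": [
    [0, 0, -3, 7.9, 1],
    [0, 0, -3, 7.9, 1],
    [0, 0, -3, 7.9, 1],
    [0, 0, -3, 7.9, 1],
    [0, 0, -3, 7.9, 1],
    [0, 0, 0, 7.7, 1],
    [-3.5, 0.3, 0, 0, 1],
    [-3.5, 0.3, 0, 0, 1],
    [-3.5, 0.3, 0, 0, 1],
    [-3.5, 0.3, 0, 0, 1],
    [-3.5, 0.3, 0, 0, 1],
    [-3.5, 0.3, 0, 0, 1]
  ]
}}

```text
t: 1.3
eef_pos: [0.2709, 0.4837, 0.3452]
tool_rot: [0.0, 0.5, 0.866, -0.0]
contact_force: [-0.4, 0.5, 0.3]
gripper_width: 1.001
grasp_force: 0.0
```

```bash
cat >> h.py <<'E'
from scipy.spatial.transform import Rotation as R
def go(x,y,z,th=None):
    o=bot.get_obs();p=o['eef_pos'];M=R.from_quat(np.roll(o['tool_rot'],-1)).as_matrix()
    t0=np.degrees(np.arctan2(M[1,0],M[0,0]))
    print("t",round(o['t'],2),"p",p.round(4),"th",round(t0,2),"tilt",round(float(-M[2,2]),5),"f",np.round(o['contact_force'],1),"w",round(float(o['gripper_width']),3),"gf",o['grasp_force'],"q",np.round(o['q'],2))
    print("shift cm tool",(M.T@(np.array([x,y,z])-p)*100).round(2),"turn",None if th is None else round(t0-th,2))
E
python3 -c "
from h import *
go(.5,.15,.345,120)"
```

```text
t 1.3 p [0.2709 0.4837 0.3452] th 119.98 tilt 1.0 f [-0.4  0.5  0.3] w 1.001 gf 0.0 q [-1.4   0.17  0.27  1.66 -0.05  1.33 -0.6 ]
shift cm tool [-4.035e+01  3.170e+00  3.000e-02] turn -0.02
```

Request:
{"fn": "carry_out", "kwargs": {
  "targets": [
    [-4, 0.3, 0, 0, 1],
    [-4, 0.3, 0, 0, 1],
    [-4, 0.3, 0, 0, 1],
    [-4, 0.3, 0, 0, 1],
    [-4, 0.3, 0, 0, 1],
    [-4, 0.3, 0, 0, 1],
    [-4, 0.3, 0, 0, 1],
    [-4, 0.3, 0, 0, 1],
    [-4, 0.3, 0, 0, 1],
    [-4, 0.3, 0, 0, 1],
    [-4, -1.4, 0, 0, 1],
    [-4, -1.4, 0, 0, 1]
  ]
}}

```text
t: 2.5
eef_pos: [0.512, 0.0688, 0.3452]
tool_rot: [-0.0, 0.5, 0.866, -0.0]
contact_force: [0.3, -0.8, 0.4]
gripper_width: 0.998
grasp_force: 0.0
```

```bash
python3 -c "
from h import *
go(.581,-.307,.2,120)"
```

```text
t 2.5 p [0.512  0.0688 0.3452] th 119.98 tilt 1.0 f [ 0.3 -0.8  0.4] w 0.998 gf 0.0 q [-0.86  0.09  0.66  1.75 -0.06  1.31  0.34]
shift cm tool [-36.   -12.79  14.53] turn -0.02
```

Request:
{"fn": "carry_out", "kwargs": {
  "targets": [
    [-4, -1.4, 0, 0, 1],
    [-4, -1.4, 0, 0, 1],
    [-4, -1.4, 0, 0, 1],
    [-4, -1.4, 1, 0, 1],
    [-4, -1.4, 2, 0, 1],
    [-4, -1.4, 2, 0, 1],
    [-4, -1.4, 2.5, 0, 1],
    [-4, -1.4, 2.5, 0, 1],
    [-4, -1.6, 4.5, 0, 1],
    [0, 0, 0, 0, 1],
    [0, 0, 0, 0, 1]
  ]
}}

```text
t: 3.6
eef_pos: [0.5787, -0.2974, 0.2082]
tool_rot: [-0.001, 0.501, 0.865, -0.0]
contact_force: [-0.3, -0.0, -0.4]
gripper_width: 1.001
grasp_force: 0.0
```

Run:
```python
from h import *
go(.581,-.307,.018,120)
Pw=P("wrist");im=imaging.read_camera("wrist")[:,:,::-1].copy();cv2.imwrite("pics/w0raw.png",im);np.save("pw0.npy",Pw)
for X in([.5277,-.2132,.05],[.5812,-.307,.043],[.598,-.337,.043]): 
    u=proj(Pw,X);print(u);cv2.circle(im,tuple(int(v) for v in u),3,(0,0,255),1)
cv2.imwrite("pics/w0.png",im)
```

```text
t 3.6 p [ 0.5787 -0.2974  0.2082] th 119.87 tilt 1.0 f [-0.3 -0.  -0.4] w 1.001 gf 0.0 q [-0.15  0.52  0.76  1.64 -0.39  1.14  1.24]
shift cm tool [-0.99 -0.24 19.02] turn -0.13
[249.97562613  87.12435409]
[249.99990361 181.36427559]
[249.77660845 207.94550212]
```

View pics/w0.png

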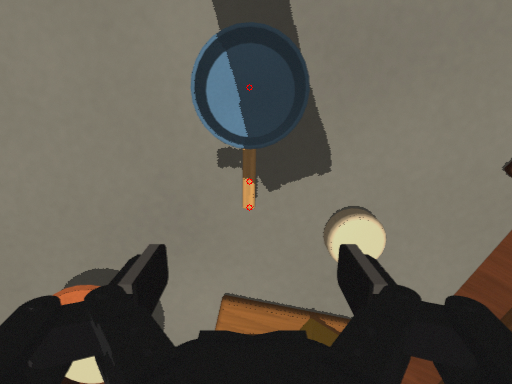

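The wrist view confirms it: the projected dish centre (250,87) and the handle points (250,181) and (250,208) fall on the real dish. I'll go down and grip.

Request:
{"fn": "carry_out", "kwargs": {
  "targets": [
    [-1, -0.2, 3, 0, 1],
    [0, 0, 4, 0, 1],
    [0, 0, 4, 0, 1],
    [0, 0, 4, 0, 1],
    [0, 0, 2, 0, 1],
    [0, 0, 2, 0, 1],
    [0, 0, 0, 0, 1],
    [0, 0, 0, 0, -1],
    [0, 0, 0, 0, -1],
    [0, 0, 0, 0, -1],
    [0, 0, 0, 0, -1],
    [0, 0, 0, 0, -1]
  ],
  "force": 60
}}

```text
t: 4.85
eef_pos: [0.5832, -0.3066, 0.02]
tool_rot: [0.0, 0.5, 0.866, 0.0]
contact_force: [0.8, -0.5, -0.5]
gripper_width: 0.145
grasp_force: 0.0
```

```bash
python3 -c "
from h import *
go(.581,-.307,.018,120)"
```

```text
t 4.85 p [ 0.5832 -0.3066  0.02  ] th 119.98 tilt 1.0 f [ 0.8 -0.5 -0.5] w 0.145 gf 0.0 q [-0.03  0.74  0.62  1.75 -0.55  0.83  1.37]
shift cm tool [ 0.08 -0.21  0.2 ] turn -0.02
```

Request:
{"fn": "carry_out", "kwargs": {
  "targets": [
    [0, 0, 0, 0, -1],
    [0, 0, 0, 0, -1],
    [0, 0, 0, 0, -1],
    [0, 0, 0, 0, -1]
  ]
}}

```text
t: 5.25
eef_pos: [0.5829, -0.3066, 0.0194]
tool_rot: [-0.0, 0.5, 0.866, -0.0]
contact_force: [0.0, -0.3, 0.3]
gripper_width: 0.001
grasp_force: 0.0
```

Run:
```python
from h import *
im=[imaging.read_camera(n)[:,:,::-1].copy() for n in("wrist","top")]
Pt=P("top");u=proj(Pt,bot.get_obs()['eef_pos']);print(u)
im[1]=cv2.resize(im[1][190:280,310:430],(512,384),interpolation=cv2.INTER_CUBIC)
cv2.imwrite("pics/w1.png",cv2.resize(np.vstack(im),(400,600)))
```

```text
[378.05502273 229.43263348]
```

View pics/w1.png

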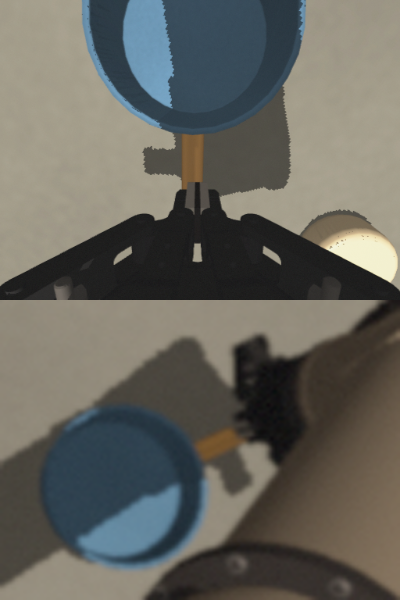

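The fingers are shut (x≈185-210 in the wrist half) and gripped nothing. The dish hasn't moved: its handle still shows up to the fingers in the top crop. I'll check where the TCP should appear in both views.

Run:
```python
from h import *
p=bot.get_obs()['eef_pos'];Pw=P("wrist")
for dz in(0,.019,.04): print(dz,proj(Pw,p+[0,0,dz])/1.28, proj(P("top"),p+[0,0,dz]))
for r in(.066,.09,.108,.142):
    X=np.array([.5277,-.2132,.043])+r*np.array([.4955,-.8686,0]);print(r,proj(Pw,X)/1.28,proj(P("top"),X))
im=imaging.read_camera("wrist")[:,:,::-1];cv2.imwrite("pics/w2.png",cv2.resize(im[200:384,180:330],(652,800) and (489,600),interpolation=cv2.INTER_CUBIC))
```

```text
0 [196.57374869 174.77673393] [378.05502273 229.43263348]
0.019 [196.53437518 183.88840382] [380.49328154 228.74920438]
0.04 [196.47999044 196.47391691] [383.30092542 227.9622389 ]
0.066 [194.40001307 130.7228413 ] [367.57788879 235.63737229]
0.09 [194.36592742 163.17888507] [375.40075229 231.95368735]
0.108 [194.34213643 185.832445  ] [381.24448067 229.20195146]
0.142 [194.30085202 225.14307616] [392.22825983 224.02983234]
```

View pics/w2.png

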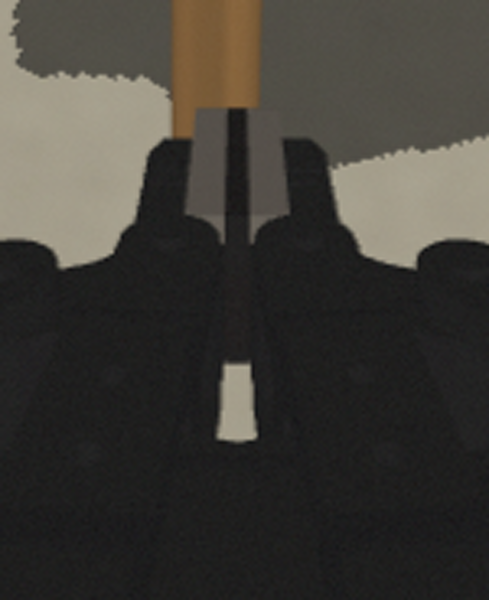

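The fingertips show at (237,107) in this crop, which is above the handle and higher than the reported TCP implies. They shut over the handle. I'll open and go down in guarded steps, watching the force.

Request:
{"fn": "carry_out", "kwargs": {
  "targets": [
    [0, 0, 0, 0, 1],
    [0, 0, 0, 0, 1],
    [0, 0, 0, 0, 1],
    [0, 0, 0, 0, 1],
    [0, 0, 0, 0, 1],
    [0, -0.2, 0.3, 0, 1],
    [0, 0, 0.3, 0, 1],
    [0, 0, 0.3, 0, 1],
    [0, 0, 0.3, 0, 1],
    [0, 0, 0, 0, 1],
    [0, 0, 0, 0, 1]
  ]
}}

```text
t: 6.5
eef_pos: [0.5812, -0.3075, 0.0073]
tool_rot: [-0.0, 0.5, 0.866, -0.0]
contact_force: [-0.4, -0.5, -1.3]
gripper_width: 1.002
grasp_force: 0.0
```

Run:
```python
from h import *
go(.581,-.307,.018,120)
im=imaging.read_camera("wrist")[:,:,::-1];Pw=P("wrist");c=imaging.calibration("wrist")['extrinsics']
print("cam pos",-c[:3,:3].T@c[:3,3])
a=cv2.resize(im,(800,600))
cv2.imwrite("pics/w3.png",a)
```

```text
t 6.5 p [ 0.5812 -0.3075  0.0073] th 119.97 tilt 1.0 f [-0.4 -0.5 -1.3] w 1.002 gf 0.0 q [-0.02  0.75  0.61  1.76 -0.57  0.81  1.38]
shift cm tool [ 0.05  0.01 -1.07] turn -0.03
cam pos [ 0.54589117 -0.24567201  0.18687358]
```

View pics/w3.png

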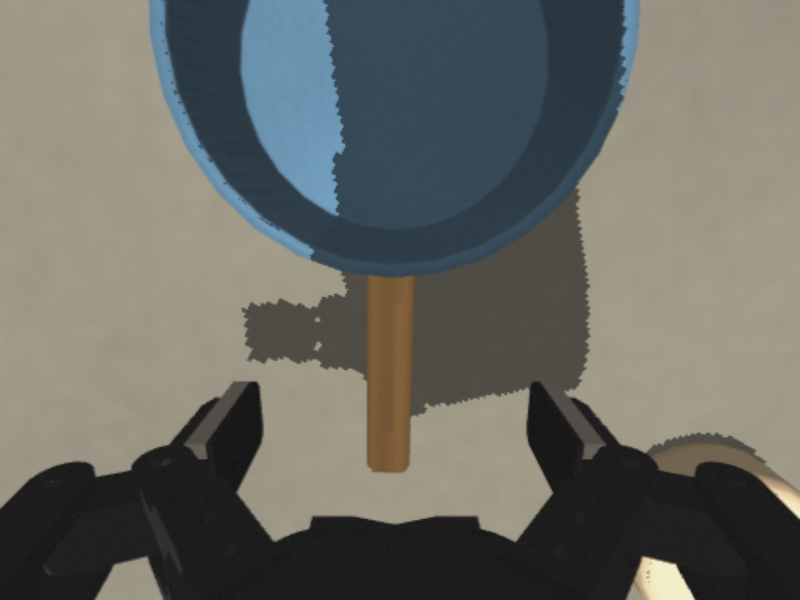

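Request:
{"fn": "carry_out", "kwargs": {
  "targets": [
    [0, 0, 0.3, 0, 1],
    [0, 0, 0.3, 0, 1],
    [0, 0, 0.3, 0, 1],
    [0, 0, 0.3, 0, 1],
    [0, 0, 0, 0, 1],
    [0, 0, 0, 0, 1]
  ]
}}

```text
t: 7.15
eef_pos: [0.5811, -0.3076, -0.0047]
tool_rot: [-0.0, 0.5, 0.866, -0.0]
contact_force: [-0.2, -0.4, 0.2]
gripper_width: 0.997
grasp_force: 0.0
```

Run:
```python
from h import *
go(.581,-.307,.018,120)
im=imaging.read_camera("wrist")[:,:,::-1];cv2.imwrite("pics/w4.png",im)
c=imaging.calibration("wrist");e=c['extrinsics'];print(c['fx'],"cam pos",-e[:3,:3].T@e[:3,3])
s=imaging.read_camera("scene")[:,:,::-1];cv2.imwrite("pics/s4.png",cv2.resize(s[190:290,120:240],(720,600),interpolation=cv2.INTER_CUBIC))
```

```text
t 7.15 p [ 0.5811 -0.3076 -0.0047] th 119.97 tilt 1.0 f [-0.2 -0.4  0.2] w 0.997 gf 0.0 q [-0.01  0.77  0.59  1.76 -0.58  0.79  1.39]
shift cm tool [ 0.06  0.02 -2.27] turn -0.03
287.8958829112723 cam pos [ 0.54586527 -0.24569521  0.17488322]
```

View pics/s4.png

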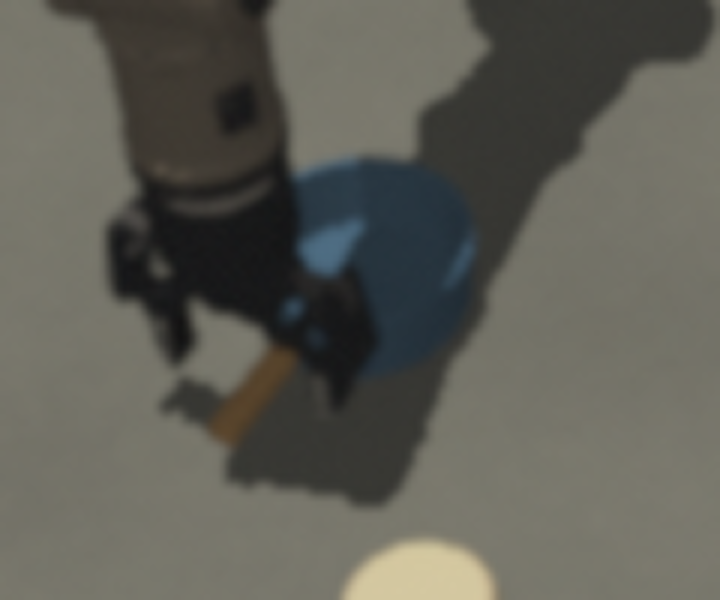

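The scene crop shows the fingertips at (178,360) and (335,405), with the handle below and between them. I'll solve for the true tip height.

Run:
```python
from h import *
Ps=P("scene");p=bot.get_obs()['eef_pos'];ty=np.array([.866,.5])
print("crop px of tips")
for z in(.01,.02,.03,.04,.05,.06):
    print(z,[((proj(Ps,[*(p[:2]+s*.048*ty),z])-[120,190])*6).round() for s in(-1,1)])
```

```text
crop px of tips
0.01 [array([183., 394.]), array([338., 448.])]
0.02 [array([180., 382.]), array([336., 436.])]
0.03 [array([178., 370.]), array([334., 423.])]
0.04 [array([175., 358.]), array([331., 411.])]
0.05 [array([172., 345.]), array([329., 399.])]
0.06 [array([169., 333.]), array([327., 386.])]
```

The tips are really about 33 mm higher than reported. I'll go down 1.1 cm more and close.

Request:
{"fn": "carry_out", "kwargs": {
  "targets": [
    [0, 0, 0.4, 0, 1],
    [0, 0, 0.4, 0, 1],
    [0, 0, 0.3, 0, 1],
    [0, 0, 0, 0, -1],
    [0, 0, 0, 0, -1],
    [0, 0, 0, 0, -1],
    [0, 0, 0, 0, -1],
    [0, 0, 0, 0, -1],
    [0, 0, 0, 0, -1],
    [0, 0, 0, 0, -1],
    [0, 0, 0, 0, -1]
  ],
  "force": 60
}}

```text
t: 8.35
eef_pos: [0.5813, -0.3077, -0.0153]
tool_rot: [0.0, 0.5, 0.866, 0.0]
contact_force: [-0.0, 0.1, 2.6]
gripper_width: 0.168
grasp_force: 61.9
```

Run:
```python
from h import *
go(.581,-.307,.018,120)
im=imaging.read_camera("wrist")[:,:,::-1];cv2.imwrite("pics/w5.png",im)
```

```text
t 8.35 p [ 0.5813 -0.3077 -0.0153] th 119.97 tilt 1.0 f [-0.   0.1  2.6] w 0.168 gf 61.94042444229126 q [-0.01  0.78  0.58  1.77 -0.59  0.78  1.4 ]
shift cm tool [ 0.08  0.01 -3.33] turn -0.03
```

Request:
{"fn": "carry_out", "kwargs": {
  "targets": [
    [0, 0, 0, 0, -1],
    [0, 0, -0.6, 0, -1],
    [0, 0, -0.6, 0, -1],
    [1, 1.1, 0, 0, -1],
    [1.5, 1.6, 0, 0, -1],
    [1.5, 1.6, 0, 0, -1],
    [1.5, 1.6, 0, 0, -1],
    [1.5, 1.6, 0, 0, -1],
    [1, 1.1, 0, 0, -1],
    [0, 0, 0, 0, -1]
  ],
  "force": 100
}}

```text
t: 9.4
eef_pos: [0.6169, -0.191, -0.0041]
tool_rot: [-0.001, 0.498, 0.867, 0.001]
contact_force: [0.6, 0.8, -1.7]
gripper_width: 0.164
grasp_force: 99.0
```

```bash
cat > dish.py <<'E'
from h import *
t=imaging.read_camera("top")[:,:,::-1].copy();m=cv2.inRange(cv2.cvtColor(t,cv2.COLOR_BGR2HSV),(95,80,30),(125,255,255))
cs=cv2.findContours(m,cv2.RETR_EXTERNAL,cv2.CHAIN_APPROX_NONE)[0];c=max(cs,key=cv2.contourArea)
e=cv2.fitEllipse(cv2.convexHull(c));(x,y),r=cv2.minEnclosingCircle(c);print(e,(x,y,r))
for z in(.05,.062): print(z,atz(P("top"),e[0],z),atz(P("top"),(x,y),z))
cv2.imwrite("pics/last_top.png",t)
E
python3 dish.py; python3 -c "
from h import *
go(.651,-.085,-.005)"
```

```text
((300.4370422363281, 223.4088592529297), (34.06619644165039, 48.299747467041016), 45.34623336791992) (304.22222900390625, 227.22222900390625, 23.55591583251953)
0.05 [ 0.57568425 -0.08702898] [ 0.5663719  -0.09783836]
0.062 [ 0.5741589 -0.0855266] [ 0.56496497 -0.09619853]
t 9.45 p [ 0.6161 -0.1936 -0.0038] th 120.13 tilt 1.0 f [-0.1 -0.5 -1.8] w 0.164 gf 98.97557258605957 q [-0.21  0.75  0.6   1.79 -0.58  0.78  1.22]
shift cm tool [7.65 8.47 0.13] turn None
```

Request:
{"fn": "carry_out", "kwargs": {
  "targets": [
    [1, 1.1, 0, 0, -1],
    [1.5, 1.7, 0, 0, -1],
    [1.6, 1.8, 0, 0, -1],
    [1.5, 1.7, 0, 0, -1],
    [1, 1.1, 0, 0, -1],
    [1, 1.1, 0, 0, -1],
    [0, 0, 0, 0, -1],
    [0, 0, 0, 0, -1]
  ]
}}

```text
t: 10.25
eef_pos: [0.6511, -0.0879, -0.0035]
tool_rot: [0.0, 0.5, 0.866, -0.0]
contact_force: [0.0, -0.6, -3.0]
gripper_width: 0.164
grasp_force: 99.0
```

```bash
python3 dish.py; python3 -c "
from h import *
go(.651,-.085,-.0155)"
```

```text
((259.5466003417969, 197.20936584472656), (8.882993698120117, 38.62345504760742), 40.396087646484375) (261.0, 200.5, 15.239850997924805)
0.05 [0.6370068  0.02912986] [0.62826453 0.02436094]
0.062 [0.63470169 0.0291552 ] [0.62607059 0.02444692]
t 10.3 p [ 0.6509 -0.0886 -0.0034] th 119.89 tilt 1.0 f [-0.  -0.3 -2.5] w 0.166 gf 98.97764325141907 q [-0.38  0.77  0.62  1.77 -0.59  0.8   1.05]
shift cm tool [0.31 0.2  1.2 ] turn None
```

Request:
{"fn": "carry_out", "kwargs": {
  "targets": [
    [0.3, 0.2, 0.4, 0, -1],
    [0, 0, 0.4, 0, -1],
    [0, 0, 0.3, 0, -1],
    [0, 0, 0.1, 0, -1],
    [0, 0, 0, 0, -1],
    [0, 0, 0, 0, 1],
    [0, 0, 0, 0, 1],
    [0, 0, 0, 0, 1],
    [0, 0, 0, 0, 1],
    [0, 0, 0, 0, 1],
    [0, 0, -1, 0, 1],
    [0, 0, -3, 0, 1]
  ]
}}

```text
t: 11.5
eef_pos: [0.6494, -0.0828, 0.0229]
tool_rot: [-0.002, 0.5, 0.866, -0.001]
contact_force: [-0.1, -0.1, 0.8]
gripper_width: 1.005
grasp_force: 0.0
```

Request:
{"fn": "carry_out", "kwargs": {
  "targets": [
    [0, 0, -4, 0, 1],
    [-4, 0, -4, 0, 1],
    [-4, 0, -4, 0, 1],
    [-4, 0, -4, 0, 1],
    [-4, 0, -4, 0, 1],
    [-4, 0, -4, 0, 1],
    [0, 0, -4, 0, 1],
    [0, 0, -4, 0, 1],
    [0, 0, 0, 0, 1]
  ]
}}

```text
t: 12.4
eef_pos: [0.7415, -0.2391, 0.3294]
tool_rot: [0.005, 0.501, 0.866, 0.0]
contact_force: [-0.3, -0.4, 0.8]
gripper_width: 1.001
grasp_force: 0.0
```

```bash
python3 dish.py
python3 - <<'E'
from h import *
go(.6195,.2437,.345)
cv2.imwrite("pics/s6.png",imaging.read_camera("scene")[:,:,::-1])
a=cv2.imread("pics/last_top.png")[120:260,140:330];b=cv2.imread("pics/s6.png")[120:260,190:380]
cv2.imwrite("pics/ab.png",cv2.resize(np.vstack([a,b]),(407,600),interpolation=cv2.INTER_CUBIC))
E
```

```text
((267.6728820800781, 212.78103637695312), (41.190216064453125, 47.12215042114258), 22.89698600769043) (265.9252014160156, 212.21653747558594, 23.235057830810547)
0.05 [0.59625454 0.00335613] [0.59735213 0.00820711]
0.062 [0.59446763 0.0037092 ] [0.59555126 0.0084985 ]
t 12.45 p [ 0.7408 -0.2381  0.3259] th 119.94 tilt 0.99998 f [-0.2 -0.6 -0.8] w 0.999 gf 0.0 q [-0.15  0.68  0.76  1.12 -0.45  1.5   1.04]
shift cm tool [47.79 13.54 -2.11] turn None
```

View pics/ab.png

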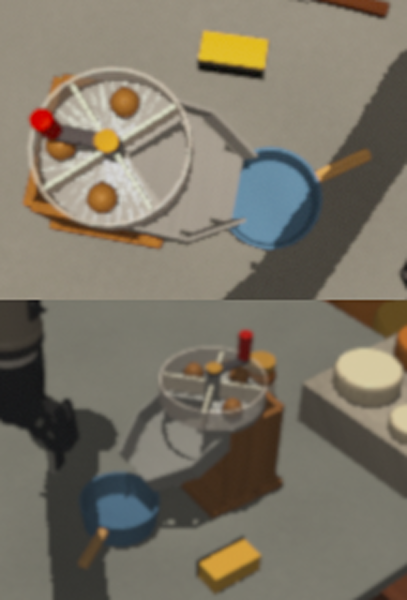

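The view shows the dish squarely under the chute mouth, measured at (0.597, 0.008) against a catch spot of about (0.598, 0.009). The walnuts, crank and cheeses are unmoved. Next is the crank.

Request:
{"fn": "carry_out", "kwargs": {
  "targets": [
    [2, 0.6, 0, 0, 1],
    [4, 1.1, 0, 0, 1],
    [4, 1.1, 0, 0, 1],
    [4, 1.1, 0, 0, 1],
    [4, 1.1, 0, 0, 1],
    [4, 1.1, 0, 0, 1],
    [4, 1.1, 0, 0, 1],
    [4, 1.1, 0, 0, 1],
    [4, 1.1, 0, 0, 1],
    [4, 1.1, 0, 0, 1],
    [4, 1.1, 0, 0, 1],
    [0, 0, 0, 0, 1]
  ]
}}

```text
t: 13.7
eef_pos: [0.6274, 0.1944, 0.3189]
tool_rot: [-0.003, 0.495, 0.869, -0.0]
contact_force: [0.1, 0.7, -0.6]
gripper_width: 1.001
grasp_force: 0.0
```

```bash
python3 -c "
from h import *
go(.6195,.2437,.218)"
```

```text
t 13.7 p [0.6274 0.1944 0.3189] th 120.64 tilt 0.99999 f [ 0.1  0.7 -0.6] w 1.001 gf 0.0 q [-0.93  0.45  0.79  1.48 -0.32  1.35  0.42]
shift cm tool [ 4.6   1.86 10.1 ] turn None
```

Request:
{"fn": "carry_out", "kwargs": {
  "targets": [
    [2, 0.8, 0, 0, 1],
    [2, 0.8, 0, 0, 1],
    [0.6, 0.3, 0, 0, 1],
    [0, 0, 0, 0, 1],
    [0, 0, 0, 0, 1]
  ]
}}

```text
t: 14.2
eef_pos: [0.624, 0.2329, 0.3209]
tool_rot: [0.0, 0.501, 0.866, -0.001]
contact_force: [-0.7, 0.5, 0.5]
gripper_width: 0.997
grasp_force: 0.0
```

```bash
python3 -c "
from h import *
go(.6195,.2437,.218)
im=imaging.read_camera('wrist')[:,:,::-1];cv2.imwrite('pics/w7.png',im);Pw=P('wrist')
m=cv2.inRange(cv2.cvtColor(im.copy(),cv2.COLOR_BGR2HSV),(0,170,60),(6,255,255));ys,xs=np.nonzero(m);print(len(xs),xs.mean(),ys.mean(),xs.min(),xs.max(),ys.min(),ys.max())
print(proj(Pw,[.6195,.2437,.287]),proj(Pw,[.6195,.2437,.263]),proj(Pw,[.6195,.2437,.24]))"
```

```text
t 14.2 p [0.624  0.2329 0.3209] th 119.89 tilt 1.0 f [-0.7  0.5  0.5] w 0.997 gf 0.0 q [-0.97  0.46  0.79  1.45 -0.33  1.36  0.35]
shift cm tool [ 1.17  0.15 10.29] turn None
829 251.854041013269 186.91194209891435 238 266 168 205
[253.5436882  192.74978379] [253.42261898 185.16853307] [253.32621982 179.13210073]
```

Request:
{"fn": "carry_out", "kwargs": {
  "targets": [
    [1.2, 0.1, 2, 0, 1],
    [0, 0, 3, 0, 1],
    [0, 0, 3, 0, 1],
    [0, 0, 1.5, 0, 1],
    [0, 0, 0.8, 0, 1],
    [0, 0, 0, 0, 1],
    [0, 0, 0, 0, -1],
    [0, 0, 0, 0, -1],
    [0, 0, 0, 0, -1],
    [0, 0, 0, 0, -1],
    [0, 0, 0, 0, -1],
    [0, 0, 0, 0, -1]
  ],
  "force": 30
}}

```text
t: 15.45
eef_pos: [0.6192, 0.2453, 0.2189]
tool_rot: [0.0, 0.5, 0.866, 0.0]
contact_force: [-1.1, -0.6, 4.4]
gripper_width: 0.264
grasp_force: 29.5
```

```bash
python3 -c "
from h import *
go(.6195,.2437,.218)
a=np.arctan2(.2437-.1862,.6195-.613);th=np.radians(120);A=np.array([[np.cos(th),np.sin(th)],[np.sin(th),-np.cos(th)]])
f=lambda k:5.8*np.array([np.cos(a-k*np.pi/24),np.sin(a-k*np.pi/24)])
for k in range(48): print(*(A@(f(k+1)-f(k))).round(2),end='; ')"
```

```text
t 15.45 p [0.6192 0.2453 0.2189] th 119.97 tilt 1.0 f [-1.1 -0.6  4.4] w 0.264 gf 29.50986597687006 q [-0.97  0.53  0.75  1.59 -0.38  1.17  0.38]
shift cm tool [-0.15 -0.06  0.09] turn None
-0.49 0.58; -0.56 0.51; -0.62 0.43; -0.67 0.35; -0.71 0.26; -0.74 0.16; -0.76 0.06; -0.76 -0.04; -0.75 -0.13; -0.72 -0.23; -0.69 -0.32; -0.64 -0.41; -0.58 -0.49; -0.51 -0.56; -0.43 -0.62; -0.35 -0.67; -0.26 -0.71; -0.16 -0.74; -0.06 -0.76; 0.04 -0.76; 0.13 -0.75; 0.23 -0.72; 0.32 -0.69; 0.41 -0.64; 0.49 -0.58; 0.56 -0.51; 0.62 -0.43; 0.67 -0.35; 0.71 -0.26; 0.74 -0.16; 0.76 -0.06; 0.76 0.04; 0.75 0.13; 0.72 0.23; 0.69 0.32; 0.64 0.41; 0.58 0.49; 0.51 0.56; 0.43 0.62; 0.35 0.67; 0.26 0.71; 0.16 0.74; 0.06 0.76; -0.04 0.76; -0.13 0.75; -0.23 0.72; -0.32 0.69; -0.41 0.64;
```

Request:
{"fn": "carry_out", "kwargs": {
  "targets": [
    [-0.49, 0.58, 0, 0, -1],
    [-0.56, 0.51, 0, 0, -1],
    [-0.62, 0.43, 0, 0, -1],
    [-0.67, 0.35, 0, 0, -1],
    [-0.71, 0.26, 0, 0, -1],
    [-0.74, 0.16, 0, 0, -1],
    [-0.76, 0.06, 0, 0, -1],
    [-0.76, -0.04, 0, 0, -1],
    [-0.75, -0.13, 0, 0, -1],
    [-0.72, -0.23, 0, 0, -1],
    [-0.69, -0.32, 0, 0, -1],
    [-0.64, -0.41, 0, 0, -1]
  ]
}}

```text
t: 16.65
eef_pos: [0.6681, 0.1824, 0.2188]
tool_rot: [-0.003, 0.5, 0.866, -0.0]
contact_force: [-11.3, 2.2, 11.0]
gripper_width: 0.265
grasp_force: 30.2
```

```bash
python3 -c "
from h import *
go(.6705,.1797,.219)"
```

```text
t 16.65 p [0.6681 0.1824 0.2188] th 120.04 tilt 0.99999 f [-11.3   2.2  11. ] w 0.265 gf 30.237505305558443 q [-0.83  0.58  0.73  1.51 -0.41  1.21  0.5 ]
shift cm tool [-0.35  0.07 -0.02] turn None
```

Request:
{"fn": "carry_out", "kwargs": {
  "targets": [
    [-0.48, -0.66, -0.1, 0, -1],
    [-0.51, -0.56, 0, 0, -1],
    [-0.43, -0.62, 0, 0, -1],
    [-0.35, -0.67, 0, 0, -1],
    [-0.26, -0.71, 0, 0, -1],
    [-0.16, -0.74, 0, 0, -1],
    [-0.06, -0.76, 0, 0, -1],
    [0.04, -0.76, 0, 0, -1],
    [0.13, -0.75, 0, 0, -1],
    [0.23, -0.72, 0, 0, -1],
    [0.32, -0.69, 0, 0, -1],
    [0.41, -0.64, 0, 0, -1]
  ]
}}

```text
t: 17.85
eef_pos: [0.6031, 0.1303, 0.219]
tool_rot: [-0.0, 0.5, 0.866, -0.0]
contact_force: [1.0, 2.2, -5.5]
gripper_width: 0.261
grasp_force: 29.6
```

```bash
python3 dish.py;python3 -c "
from h import *
go(.6065,.1286,.219)"
```

```text
((267.8699951171875, 212.8711395263672), (40.36915969848633, 47.28591537475586), 17.946372985839844) (265.693603515625, 212.13180541992188, 23.133935928344727)
0.05 [0.59605877 0.00280311] [0.5975247  0.00885251]
0.062 [0.59427435 0.00316321] [0.59572163 0.00913569]
t 17.9 p [0.6019 0.1305 0.219 ] th 119.99 tilt 1.0 f [-0.9  0.9 -4.2] w 0.264 gf 29.688033582642674 q [-0.88  0.44  0.77  1.71 -0.34  1.13  0.52]
shift cm tool [-0.39  0.3   0.  ] turn None
```

Request:
{"fn": "carry_out", "kwargs": {
  "targets": [
    [0.49, -0.58, 0, 0, -1],
    [0.56, -0.51, 0, 0, -1],
    [0.62, -0.43, 0, 0, -1],
    [0.67, -0.35, 0, 0, -1],
    [0.71, -0.26, 0, 0, -1],
    [0.74, -0.16, 0, 0, -1],
    [0.76, -0.06, 0, 0, -1],
    [0.76, 0.04, 0, 0, -1],
    [0.75, 0.13, 0, 0, -1],
    [0.72, 0.23, 0, 0, -1],
    [0.69, 0.32, 0, 0, -1],
    [0.64, 0.41, 0, 0, -1]
  ]
}}

```text
t: 19.1
eef_pos: [0.5525, 0.1945, 0.2191]
tool_rot: [-0.0, 0.5, 0.866, -0.0]
contact_force: [3.3, -2.4, -11.0]
gripper_width: 0.259
grasp_force: 30.0
```

```bash
python3 -c "
from h import *
go(.5555,.1927,.219)"
```

```text
t 19.1 p [0.5525 0.1945 0.2191] th 119.96 tilt 1.0 f [  3.3  -2.4 -11. ] w 0.259 gf 30.00961896032095 q [-1.04  0.38  0.78  1.79 -0.3   1.1   0.37]
shift cm tool [-0.3   0.17  0.01] turn None
```

Request:
{"fn": "carry_out", "kwargs": {
  "targets": [
    [0.5, 0.62, 0.1, 0, -1],
    [0.51, 0.56, 0, 0, -1],
    [0.43, 0.62, 0, 0, -1],
    [0.35, 0.67, 0, 0, -1],
    [0.26, 0.71, 0, 0, -1],
    [0.16, 0.74, 0, 0, -1],
    [0.06, 0.76, 0, 0, -1],
    [-0.04, 0.76, 0, 0, -1],
    [-0.13, 0.75, 0, 0, -1],
    [-0.23, 0.72, 0, 0, -1],
    [-0.32, 0.69, 0, 0, -1],
    [-0.41, 0.64, 0, 0, -1]
  ]
}}

```text
t: 20.3
eef_pos: [0.6201, 0.245, 0.2189]
tool_rot: [0.001, 0.5, 0.866, 0.0]
contact_force: [-0.2, 1.7, 5.7]
gripper_width: 0.261
grasp_force: 31.4
```

```bash
python3 -c "
from h import *
go(.6195,.2442,.219)"
```

```text
t 20.3 p [0.6201 0.245  0.2189] th 119.95 tilt 1.0 f [-0.2  1.7  5.7] w 0.261 gf 31.43351661041379 q [-0.97  0.53  0.74  1.59 -0.38  1.17  0.37]
shift cm tool [-0.04 -0.1  -0.01] turn None
```

Request:
{"fn": "carry_out", "kwargs": {
  "targets": [
    [0, 0, 0, 0, 1],
    [0, 0, 0, 0, 1],
    [0, 0, 0, 0, 1],
    [0, 0, 0, 0, 1],
    [0, 0, 0, 0, 1],
    [0, 0, -2, 0, 1],
    [0, 0, -3, 0, 1],
    [0, 0, -3, 0, 1],
    [0, 0, -3, 0, 1],
    [4, 0, 0, 0, 1],
    [4, 0, 0, 0, 1],
    [4, 0, 0, 0, 1]
  ]
}}

```text
t: 21.5
eef_pos: [0.5578, 0.3504, 0.3286]
tool_rot: [-0.0, 0.5, 0.866, 0.0]
contact_force: [0.9, 0.8, -0.3]
gripper_width: 0.999
grasp_force: 0.0
```

Request:
{"fn": "carry_out", "kwargs": {
  "targets": [
    [4, 0, 0, 0, 1],
    [4, 0, 0, 0, 1],
    [4, 0, 0, 0, 1],
    [0, 0, 0, 0, 1],
    [0, 0, 0, 0, 1]
  ]
}}

```text
t: 22.0
eef_pos: [0.4976, 0.4544, 0.3279]
tool_rot: [0.0, 0.499, 0.867, -0.0]
contact_force: [-0.2, -1.0, 0.4]
gripper_width: 0.996
grasp_force: 0.0
```

```bash
python3 dish.py
python3 - <<'E'
from h import *
go(.5,.4,.3)
t=cv2.imread("pics/last_top.png");s=imaging.read_camera("scene")[:,:,::-1].copy();cv2.imwrite("pics/s8.png",s)
for n,im,b,a in(("top",t,(140,120,330,260),10),("top start",cv2.imread("pics/top0.png"),(140,120,330,260),10),("scene",s,(190,120,330,260),6)):
    h=cv2.cvtColor(im,cv2.COLOR_BGR2HSV);m=cv2.inRange(h,(5,90,40),(18,255,230))[b[1]:b[3],b[0]:b[2]]
    _,_,st,c=cv2.connectedComponentsWithStats(m)
    print(n,[(c[i]+b[:2]).round().tolist()+[int(st[i,4])] for i in range(1,len(st)) if st[i,4]>a])
m=cv2.inRange(cv2.cvtColor(t,cv2.COLOR_BGR2HSV),(0,170,60),(6,255,255))[165:200,140:180];ys,xs=np.nonzero(m);print("red",xs.mean()+140,ys.mean()+165)
E
```

```text
((267.6628112792969, 212.712158203125), (41.198280334472656, 47.41079330444336), 19.717397689819336) (265.7793884277344, 212.0897979736328, 23.22088623046875)
0.05 [0.59643967 0.00339921] [0.59766086 0.00863061]
0.062 [0.5946504  0.00375174] [0.59585607 0.00891662]
t 22.05 p [0.4988 0.4527 0.3282] th 119.97 tilt 1.0 f [ 0.3 -1.   0.2] w 1.002 gf 0.0 q [-1.32  0.47  0.75  1.42 -0.32  1.38 -0.04]
shift cm tool [-4.62 -2.53  2.83] turn None
top [[309.0, 122.0, 146], [167.0, 158.0, 50], [165.0, 167.0, 23], [184.0, 185.0, 13], [193.0, 188.0, 15], [300.0, 197.0, 166], [277.0, 203.0, 91], [177.0, 223.0, 485], [273.0, 222.0, 183]]
top start [[309.0, 122.0, 146], [167.0, 158.0, 51], [179.0, 158.0, 21], [198.0, 167.0, 148], [164.0, 168.0, 31], [167.0, 189.0, 118], [157.0, 195.0, 11], [177.0, 223.0, 485], [187.0, 212.0, 149]]
scene [[312.0, 151.0, 146], [290.0, 151.0, 47], [303.0, 197.0, 1246], [237.0, 216.0, 91], [244.0, 224.0, 8], [233.0, 235.0, 112]]
red 161.3046875 174.921875
```

Run:
```python
from h import *
t=cv2.imread("pics/last_top.png");h=cv2.cvtColor(t,cv2.COLOR_BGR2HSV)
m=cv2.inRange(h,(2,70,15),(20,255,255))
_,_,st,c=cv2.connectedComponentsWithStats(m[150:240,195:296]);print(st[1:].tolist())
for y in range(190,236): print(y,''.join('#' if m[y,x] else ('b' if 95<h[y,x,0]<125 and h[y,x,1]>80 else '.') for x in range(240,296)))
```

```text
[[39, 0, 1, 1, 1], [41, 0, 7, 3, 11], [50, 1, 1, 1, 1], [52, 1, 4, 3, 8], [57, 1, 1, 3, 3], [66, 0, 4, 4, 7], [59, 2, 6, 3, 10], [0, 34, 1, 6, 6], [92, 45, 9, 10, 59], [77, 48, 11, 12, 98], [68, 65, 22, 14, 186], [0, 77, 22, 10, 139]]
190 ....................bbbbbbbbbbbbb.......................
191 .....................bbbbbbbbbbbbbbb....................
192 .....................bbbbbbbbbbbbbbbbb..................
193 .....................bbbbbbbbbbbbbbbbbbb................
194 ....................bbbbbbbbbbbbbbbbbbbbb...............
195 ...............bbbbbbbbbbbbbbbbbbbbbbbbbbb.............#
196 ..............bbbbbbbbbbbbbbbbbbbbbbbbbbbbb..........###
197 ..............bbbbbbbbbbbbbbbbbbbbb.....bbbb.......#####
198 ..............bbbbbbbbbbbbbbbbbbbb..###..bbbb....#######
199 ..............bbbbbbbbbbbbbbbbbb...######.bbb...########
200 .............bbbbbbbbbbbbbbbbbbb.#########.bbb.#########
201 .............bbbbbbbbbbbbbbbbbb..##########.bb..########
202 .............bbbbbbbbbbbbbbbbbb.###########.bb..########
203 .............bbbbbbbbbbbbbbbbbb.###########.bbb..######.
204 .......
[... 1240 characters left out ...]
######...#######.bb..........
225 ............bbbbbbbbbb.##########....####..bb...........
226 ..........bbbbbbbbbbbb.#########..bbb.....bbb...........
227 .........bbbbbbbbbbbbbb.########.bbbbbbbbbbb............
228 .........bbbbbbbbbbbbbb..######..bbbbbbbbbb.............
229 ..........bbbbbbbbbbbbbb........bbbbbbbbbb..............
230 ...........bbbbbbbbbbbbbbbbbbbbbbbbbbbbbb...............
231 .............bbbbbbbbbbbbbbbbbbbbbbbbbb.................
232 ..............bbbbbbbbbbbbbbbbbbbbbbbb..................
233 ................bbbbbbbbbbbbbbbbbbbb....................
234 ...................bbbbbbbbbbbbbbb......................
235 ......................bbbb.bbb..........................
```

All three walnuts are in the dish: one by itself and two touching. The crank handle is back about 6 mm from where it started.

```bash
python3 -c "
from station import bot
print(bot.hand_in())"
```

```text
the job is handed in; nothing more can be done
None
```

The job is handed in: my last top-camera image shows the dish under the chute (about (0.597, 0.008) m) with all three walnuts in it, and the crank was turned one full clockwise turn, its handle ending about 6 mm from where it started; the hand-in call returned no verdict.

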